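Load the slide reader and set its gap gauge

ROBOT

A 7-joint arm with a two-finger parallel gripper is mounted at the origin on the work surface. World frame = base frame: x ahead of the robot, y to its left, z up, the work surface at z = 0. Lengths are in m, angles in rad, forces in N, time in s.
With the tool pointing down it reaches from about 0.425 to 1.025 m from the base axis. Payload 9.4 kg.
Tool frame: the origin (TCP) lies at the very end of the fingers, on their centre line; the grasp point (between the pads) lies env.tcp_to_grasp behind it (env.tcp_to_grasp is the distance from the TCP to the grasp point, in m); z points along the fingers, y is the line along which they close (so a half turn about z gives the same grasp; the last joint's range is limited). The gripper opens to 85 mm and grips with 20 to 120 N. Pads are 22 mm wide; open, the fingers measure 114 mm over their backs; the gripper's body (76 mm by 85 mm) begins 54 mm behind the grasp point. The pads swing forward as they close: fully open they stand 13 mm farther back than shut.
Start: joints at [-1.218, 0.599, -0.003, 1.599, 0.002, 0.943, -0.08], TCP at [0.302, 0.659, 0.231] pointing down, gripper open.
Joint ranges: [-2.57, 2.57], [-0.35, 1.97], [-1.29, 1.29], [0.11, 2.56], [-1.05, 4.19], [0.11, 1.86], [-2.63, 2.63]. Speed limits (rad/s): [2.22, 2.22, 3.01, 3.01, 3.14, 3.14, 3.14].

INTERFACE

Orientations are given as a 3x3 rotation matrix whose columns are the frame's x, y, z axes.
In Python, from plant import readout, cams, order, env gives the robot as it stands.
- The arm moves only by the shell command python3 -m handwheel 'ROWS'. ROWS is JSON, a list that holds one entry, the list of rows, each a list of 5 numbers: the opening, from 0 (shut) to 1 (fully open), then the shift along the tool's x, y, z in units of 8 cm (1.0 is 8 cm), then the turn about the tool's z in units of 45 degrees (1.0 is 45 degrees). A call has exactly 5 rows; each row is the pose to reach, as a shift and turn from the pose commanded when the call began, along the tool's axes at that moment; what a row does not reach only later rows make up. A row lasts 1/8 s, in which the tool goes at most 62.5 mm and 10.7 degrees, less where a joint would pass 70% of its speed; a pose out of reach is approached as far as the arm can. A call with a number of a shift or a turn outside -1 to 1 is refused whole. A call with a gripper value outside its range is refused whole. The fingers move at their own pace and stop on an object; the grip force is fixed at half the most. Time passes only in rows, so rows that repeat a pose let the fingers close, or fill a call up. It gives the time, the measured TCP pose, the force, the opening and the grip force at its end, in the units of the state.
- readout.state(): the state, without advancing time (a new reading comes with each control period).
- cams.snapshot(name): name is "scene" or "top" or "wrist"; returns the picture (480x640x3 uint8, red, green, blue); there is no depth.
- cams.calibration(name): a dict with "fx", "fy", "cx", "cy" (pixels), "origin" and "attitude" of the camera in the world; the wrist camera has in their place "tool_from_camera" (4x4, takes a point from camera to tool coordinates, whose origin is the TCP and whose axes are the flange's). Camera axes: x right, y down, z forward; pixel columns grow to the right and rows downward; lengths in m; the calibration is good to about 2 mm. A picture is of the moment at which its call begins: read the wrist's pose just before it. calibration takes no time and is no camera call.
- order.sign_off(): hands the job in; it is judged then, once.
The state is a dict: "t": time; "joint_pos": joint angles; "joint_velocities": joint speeds; "joint_efforts": joint torques, N m; "tool_pos": TCP position; "ee_rot": TCP orientation; "force": force on the tool from outside, world axes, zero at the start; "ft_torque": the same for the moment, N m; "gripper_width": opening from 0.0 (shut) to 1.0 (fully open); "grip_force": force on a finger pad.
Only numpy, scipy, OpenCV 4.12 (cv2) and the standard library are available. Lean on these libraries where they do the work, as an engineer would, in place of code of your own. Each camera call takes 0.05 s, during which the arm holds its last target. There are 200 camera calls.

TASK

Get the slide reader ready for its gap check: lay the orange slide cassette flat in the reader's open drawer and slide the drawer fully shut. Then, without lifting it off its shelf, push the steel gauge blade point first into the gap under the bridge until its red line is level with the front face of the bridge. Leave the other lab things where they stand.

Things in the scene. Friction and masses are not known exactly. Their poses are not given: they have to be found in the camera images.
- reader: white slide reader fixed to the bench, 240 deep x 360 wide, 90 tall on its drawer side, 70 tall at the bridge. Origin: bench level under the middle of its front face; x points away from the operator into the reader, y to its left, z up. Left half (centre y +90): the drawer. Right half (centre y -90): the black gauge shelf and the white bridge over it.
- gap_mouth (a point): middle of the gap's mouth, on the shelf top (30 above the bench) in the plane of the bridge's front face; axes as the reader (x points into the gap). The gap under the bridge is 47 wide, 14 high and 60 long, open at the back: nothing stops the blade at the right depth. The bridge is 107 wide, its top 70 above the bench.
- shelf_front (a point): middle of the front edge of the black gauge shelf's top, 180 in front of the gap's mouth, 30 above the bench; axes as the reader. The flat shelf is 124 wide. Two low grey walls on it (12 high) flare out from the mouth, about 30 degrees each, to about 106 apart 50 in front of it, and lead the blade in.
- drawer (a joint): drawer opening in m: 0 fully shut, 0.145 fully open. It slides along the reader's x axis, towards the operator as it opens, moves against about 1.5 N of friction and stays where it is left.
- drawer_in (a point): centre of the drawer's inner floor, moving with the drawer; axes as the reader. Floor 12 above the bench, inside 130 (x) x 130 (y), side walls 30 high over the floor, front panel 20 thick with its top 70 above the bench.
- drawer_front (a point): middle of the front face of the blue lip (80 wide, 10 high, standing 12 out from the front panel) near the top of the drawer's front, 63 above the bench, moving with the drawer; push here along the reader's x to shut it
- cassette: orange slide cassette, a solid block 90 (its x) x 50 (its y) x 30 high with white-and-blue slides let into its top, about 0.15 kg, loose on the bench to the left or the right of the reader. Origin: centre of its underside.
- blade: loose flat steel gauge blade, 150 long (its x) x 40 wide x 6 thick, about 0.13 kg, lying on the gauge shelf in front of the gap, a little askew, its 90-degree point (last 20 mm) towards the gap. At the rear end stands a yellow thumb plate 40 wide, 6 thick, its top 36 above the blade's underside, its rear face at x -75. Origin: middle of its length, on the underside; the point is at x +75.
- red_line (a point): the red line across the blade's upper face, halfway along it (75 behind the point); axes as the blade
- jar: bystander: glass jar with a red lid, 60 across, 85 high; origin under its centre. It stands on the side of the reader where the cassette is not.
- tip_rack: bystander: green open tip rack, 120 x 90 x 50 high; origin under its centre
- petri: bystander: clear petri dish, 90 across, 18 high; origin under its centre
Things that resemble listed ones, but are neither listed nor needed, are in the scene too. What is meant by the blade is not pink, and is the smaller of those in its own colour.

How it is judged:
On the way, in this order (a step that is already met when the one before it is completed fails the run):
1. the cassette lies flat on the drawer's floor and is let go (x of cassette in the frame of drawer_in between -0.05 and 0.05 m and y of cassette in the frame of drawer_in between -0.05 and 0.05 m and z of cassette in the frame of drawer_in below 0.005 m and angle between cassette's own z axis and vertical below 0.1 rad and contact force between the fingers and cassette below 0.2 N), for 0.2 s.
2. the drawer is shut (within 4 mm) (value of joint drawer below 0.004 m), for 0.2 s.
3. the blade is in the gap with its red line within 4 mm of the bridge's front face (x of red_line in the frame of gap_mouth between -0.004 and 0.004 m and y of red_line in the frame of gap_mouth between -0.01 and 0.01 m), for 0.2 s.
At the end, for the whole second after the job is handed in: The cassette lies flat on the drawer's floor, the drawer is shut to within 4 mm, and the blade rests on its shelf in the gap, point first, with its red line within 4 mm of the plane of the bridge's front face (all of step 3 and z of blade in the frame of gap_mouth below 0.004 m and angle between the x axis of blade and the x axis of gap_mouth, either way round below 0.2 rad and linear speed of blade below 0.01 m/s and value of joint drawer below 0.004 m and angle between cassette's own z axis and vertical below 0.1 rad and x of cassette in the frame of drawer_in between -0.05 and 0.05 m and y of cassette in the frame of drawer_in between -0.05 and 0.05 m and z of cassette in the frame of drawer_in below 0.005 m); the robot touches nothing.
It fails at once if the blade is lifted more than 15 mm off its shelf (z of blade in the frame of gap_mouth above 0.015 m).
It fails at once if the jar, tip rack or petri dish is moved more than 25 mm (distance of any of jar, tip_rack, petri from where it was at the start of the episode above 0.025 m).
It also fails if it takes over 67 s, if anything falls off the work surface, if the arm or the gripper's body presses on something with over 40 N, if the wrist force passes 120 N, or if a joint passes its speed limit or range.

## Working session

There is one attempt and no reset: what is moved stays moved. The work goes in short steps, Python scripts to look and compute and a shell command to move; the robot and the scene stay as the last step left them, time stands still between calls to the robot, and variables do not carry over. Pictures are saved under pics/ and viewed, at most 10 in all, crops included, and the job is handed in when it is done.

```bash
ls; mkdir -p pics; python3 - <<'E'
from plant import readout,cams,order,env
import cv2,numpy as np
s=readout.state();print(s['t'],s['tool_pos'],np.round(s['ee_rot'],3).tolist(),s['gripper_width'],env.tcp_to_grasp)
for n in("top","scene"):
    cv2.imwrite(f"pics/{n}0.png",cams.snapshot(n)[:,:,::-1]);print(n,cams.calibration(n))
print(cams.calibration("wrist"))
E
```

```text
pics
0.0 [0.30192189 0.65861393 0.23041149] [[-0.909, 0.417, -0.001], [0.417, 0.909, -0.001], [-0.0, -0.002, -1.0]] 1.0015226834136108 0.0187
top {'fx': 586.415637675509, 'fy': 586.415637675509, 'cx': 319.31875726732767, 'cy': 242.5420504704355, 'origin': array([ 0.44146868, -0.01097865,  1.70409144]), 'attitude': array([[-0.0070587 , -0.99782343,  0.06556356],
       [-0.99991485,  0.00776273,  0.01048962],
       [-0.01097574, -0.06548394, -0.99779326]])}
scene {'fx': 435.9874064487376, 'fy': 435.9874064487376, 'cx': 325.84820232960874, 'cy': 240.5525713145383, 'origin': array([0.99774959, 0.70470127, 1.02658159]), 'attitude': array([[-0.85956205,  0.38936976, -0.33097472],
       [ 0.51100878,  0.64880446, -0.56384644],
       [-0.00480688, -0.65379199, -0.75665906]])}
{'fx': 342.0120764471211, 'fy': 342.0120764471211, 'cx': 323.91358387854484, 'cy': 239.8665098826584, 'tool_from_camera': array([[ 2.27368176e-04, -9.55018953e-01, -2.96544681e-01,
         7.55069499e-02],
       [ 9.99999973e-01,  2.00189510e-04,  1.22016667e-04,
        -4.90105485e-04],
       [-5.71630949e-05, -2.96544700e-01,  9.55018972e-01,
        -1.42181635e-01],
       [ 0.00000000e+00,  0.00000000e+00,  0.00000000e+00,
         1.00000000e+00]])}
```

View pics/top0.png

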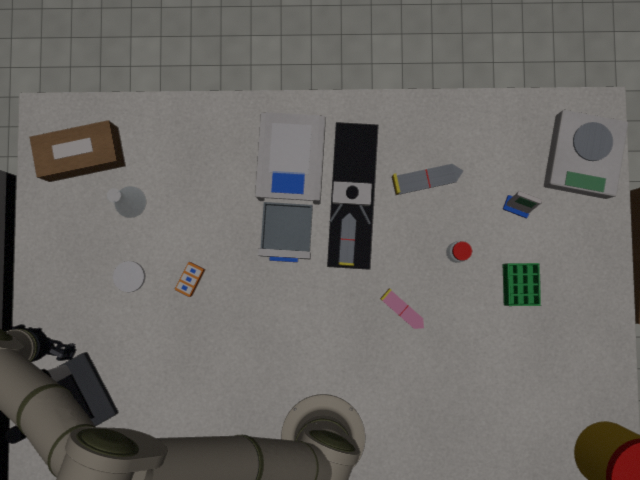

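View pics/scene0.png

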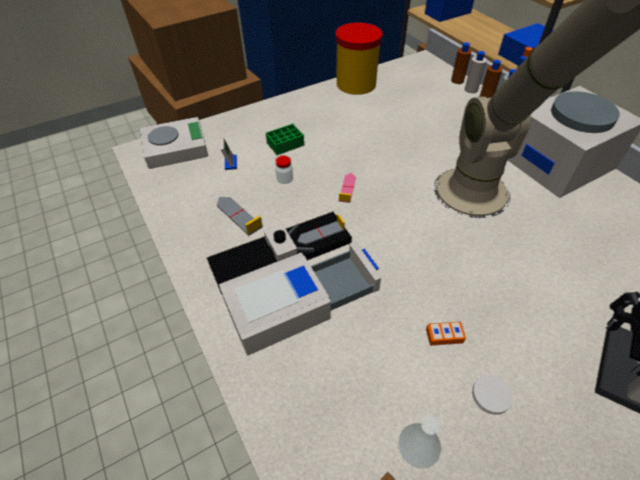

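The top view at 640x480 shows one orange block, the cassette, at (190,279). Three things could be taken for the blade: the grey one on the shelf at (347,238), a larger grey one at (428,179) and a pink one at (403,309). I choose the grey one at (347,238), because it is the smaller of the greys and lies on the shelf. Next I check that choice in a close crop.

```bash
cat > h.py <<'E'
from plant import readout,cams,order,env
import cv2,numpy as np
def cam(n,s=None):
    c=cams.calibration(n)
    if n!="wrist": return c,np.array(c['origin']),np.array(c['attitude'])
    s=s or readout.state();T=np.array(c['tool_from_camera']);R=np.array(s['ee_rot'])
    return c,np.array(s['tool_pos'])+R@T[:3,3],R@T[:3,:3]
def cast(n,uv,z,s=None):
    c,o,R=cam(n,s);uv=np.atleast_2d(np.array(uv,float))
    d=np.c_[(uv[:,0]-c['cx'])/c['fx'],(uv[:,1]-c['cy'])/c['fy'],np.ones(len(uv))]@R.T
    return o+d*((z-o[2])/d[:,2])[:,None]
def proj(n,p,s=None):
    c,o,R=cam(n,s);q=(np.atleast_2d(p)-o)@R
    return q[:,:2]/q[:,2:]*[c['fx'],c['fy']]+[c['cx'],c['cy']]
def mask(im,lo,hi,roi=None):
    m=cv2.inRange(cv2.cvtColor(im,cv2.COLOR_RGB2HSV),np.array(lo),np.array(hi))
    if roi: k=np.zeros_like(m);k[roi[1]:roi[3],roi[0]:roi[2]]=1;m=m*k
    return m
def big(m): return max(cv2.findContours(m,cv2.RETR_EXTERNAL,cv2.CHAIN_APPROX_NONE)[0],key=cv2.contourArea)[:,0]
E
python3 - <<'E'
from h import *
im=cv2.imread("pics/top0.png")[:,:,::-1].copy()
c=im[105:280,250:390];cv2.imwrite("pics/crop1.png",cv2.resize(c,None,fx=3.4,fy=3.4,interpolation=cv2.INTER_CUBIC)[:,:,::-1])
m=mask(im,(5,150,100),(18,255,255),(150,240,230,320));b=big(m)
w=cast("top",b,0.018)[:,:2];r=cv2.minAreaRect(w.astype(np.float32)*1000);print("cass",r)
# shelf (black) outline
m=mask(im,(0,0,0),(180,255,40),(320,110,395,280));b=big(cv2.morphologyEx(m,cv2.MORPH_CLOSE,np.ones((25,25))))
print("shelf",cv2.minAreaRect((cast("top",b,0.03)[:,:2]*1000).astype(np.float32)))
for n,lo,hi,roi,z in(("yel",(18,120,80),(35,255,255),(325,250,375,275),.066),("red",(0,100,60),(8,255,255),(325,210,375,260),.036),("lip",(100,120,80),(130,255,255),(255,245,310,270),.068)):
    m=mask(im,lo,hi,roi);ys,xs=np.nonzero(m);print(n,len(xs),xs.min(),xs.max(),ys.min(),ys.max(),cast("top",[xs.mean(),ys.mean()],z))
E
```

```text
cass ((485.4360046386719, 363.2916564941406), (47.4666748046875, 14.628228187561035), 47.76454544067383)
shelf ((687.9982299804688, -89.27747344970703), (119.02125549316406, 416.1979064941406), 86.06018829345703)
yel 30 339 353 262 264 [[ 0.49018126 -0.06680986  0.066     ]]
red 2 345 350 239 239 [[ 0.56056959 -0.07384592  0.036     ]]
lip 102 270 297 257 261 [[0.5040731  0.10664091 0.068     ]]
```

View pics/crop1.png

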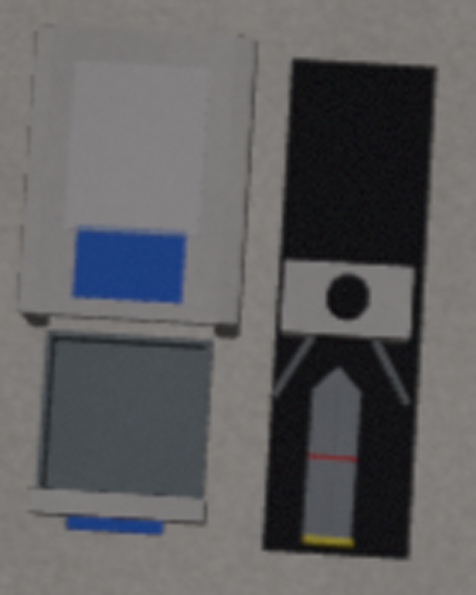

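The crop confirms the grey blade on the shelf: red line at crop (332,457), yellow plate at (328,541), point at (340,367), a little askew. The drawer stands open on the left. Next I locate the cassette and the reader frame.

```bash
python3 - <<'E'
from h import *
im=cv2.imread("pics/top0.png")[:,:,::-1].copy()
m=mask(im,(0,90,60),(22,255,255),(165,250,215,310));m|=mask(im,(100,120,60),(130,255,255),(165,250,215,310))
b=cv2.findNonZero(m)[:,0]
w=cast("top",b,0.025)[:,:2]*1000;r=cv2.minAreaRect(w.astype(np.float32));print("cass",r,cv2.boxPoints(r).tolist())
B=cv2.boxPoints(r)/1000
e=[B[1]-B[0],B[2]-B[1]];L=max(e,key=np.linalg.norm);a=np.arctan2(L[1],L[0])
s=readout.state();R=np.array(s['ee_rot'])
tx=np.arctan2(R[1,0],R[0,0]);d=(a-tx+np.pi/2)%np.pi-np.pi/2
print("long axis",np.degrees(a),"tool x",np.degrees(tx),"diff world",np.degrees(d))
g=np.r_[np.array(r[0])/1000,s['tool_pos'][2]]
print("shift units",R.T@(g-s['tool_pos'])/.08)
# reader frame from crop pixels -> full px
P=lambda u,v:[250+(u+.5)/3.4-.5,105+(v+.5)/3.4-.5]
for n,uv,z in(("shelfFL",(264,549),.03),("shelfFR",(408,556),.03),("shelfBL",(294,59),.03),("shelfBR",(435,67),.03),("brFL",(281,332),.07),("brFR",(413,340),.07),("drFL",(28,513),.07),("drFR",(205,524),.07),("lipL",(67,527),.068),("lipR",(162,533),.068),("bladepoint",(340,367),.036),("redL",(309,456),.036),("redR",(356,459),.036),("yL",(302,543),.066),("yR",(353,546),.066)):
    print(n,np.round(cast("top",P(*uv),z)[0]*1000,1))
E
```

```text
cass ((450.1181335449219, 380.7673645019531), (51.653316497802734, 89.24944305419922), 63.5525016784668) [[398.66107177734375, 377.51849365234375], [478.5699462890625, 337.768798828125], [501.5751953125, 384.0162353515625], [421.66632080078125, 423.76593017578125]]
long axis -26.447495 tool x 155.37908878698252 diff world -1.8265852910798823
shift units [-3.13113563 -2.38621943  0.00371445]
shelfFL [483.9 -15.7  30. ]
shelfFR [ 477.1 -136.3   30. ]
shelfBL [901.3 -44.6  30. ]
shelfBR [ 893.2 -164.6   30. ]
brFL [661.7 -31.   70. ]
brFR [ 654.1 -139.7   70. ]
drFL [513.8 178.   70. ]
drFR [503.7  32.7  70. ]
lipL [502.2 146.1  68. ]
lipR [496.7  68.1  68. ]
bladepoint [636.2 -80.8  36. ]
redL [561.4 -54.   36. ]
redR [558.6 -93.3  36. ]
yL [487.7 -46.8  66. ]
yR [484.9 -88.6  66. ]
```

```bash
python3 -m handwheel '[[[1,-0.5,-0.4,0,0.04],[1,-1,-0.8,0,0.04],[1,-1,-0.8,0,0.04],[1,-1,-0.8,0,0.04],[1,-1,-0.8,0,0.04]]]'; python3 -m handwheel '[[[1,-0.5,-0.4,0.1,0],[1,-1,-0.8,0.2,0],[1,-1,-0.8,0.4,0],[1,-1,-0.8,0.4,0],[1,-1,-0.8,0.4,0]]]'; python3 -m handwheel '[[[1,-0.5,-0.4,0,0],[1,-1,-0.7,0,0],[1,-1,-0.7,0.1,0],[1,-1,-0.7,0.1,0],[1,-1,-0.7,0.1,0]]]'
python3 - <<'E'
from h import *
s=readout.state();im=cams.snapshot("wrist");cv2.imwrite("pics/w1.png",im[:,:,::-1])
print(s['t'],s['tool_pos'])
m=mask(im,(3,120,60),(20,255,255));b=big(cv2.morphologyEx(m,cv2.MORPH_CLOSE,np.ones((15,15))))
R=np.array(s['ee_rot']);w=cast("wrist",b,0.028,s)
r=cv2.minAreaRect((w[:,:2]*1000).astype(np.float32));print(r, b.min(0),b.max(0))
B=cv2.boxPoints(r)/1000;L=max([B[1]-B[0],B[2]-B[1]],key=np.linalg.norm)
a=np.arctan2(L[1],L[0]);tx=np.arctan2(R[1,0],R[0,0]);print("turn tool units",-np.degrees((a-tx+np.pi/2)%np.pi-np.pi/2)/45)
g=np.r_[np.array(r[0])/1000,0.006];print(R.T@(g-s['tool_pos'])/.08)
E
```

```text
t: 0.72
tool_pos: [0.3471, 0.5687, 0.231]
ee_rot: [[-0.896, 0.443, -0.001], [0.443, 0.896, 0.0], [0.001, 0.0, -1.0]]
force: [-0.6, -0.2, 0.4]
gripper_width: 1.0
grip_force: 0.0
t: 1.35
tool_pos: [0.3903, 0.4764, 0.1994]
ee_rot: [[-0.897, 0.443, -0.0], [0.443, 0.897, 0.001], [0.001, 0.001, -1.0]]
force: [-0.3, -0.5, 0.0]
gripper_width: 1.003
grip_force: 0.0
t: 1.98
tool_pos: [0.4371, 0.3907, 0.1914]
ee_rot: [[-0.897, 0.443, -0.0], [0.443, 0.897, 0.001], [0.001, 0.001, -1.0]]
force: [0.4, -0.4, -0.7]
gripper_width: 0.998
grip_force: 0.0
1.975 [0.43708253 0.39073929 0.19141419]
((448.40350341796875, 380.7919616699219), (49.066349029541016, 91.33853149414062), 63.41468048095703) [293 186] [347 280]
turn tool units 0.006964591239268534
[-0.18320297 -0.05030774  2.31754626]
```

View pics/w1.png

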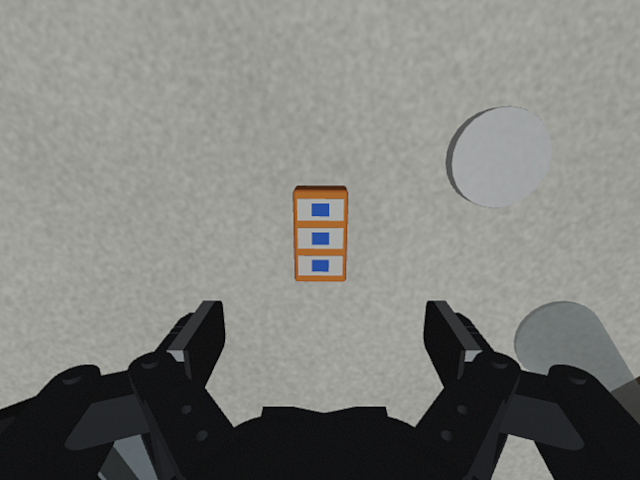

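The wrist view shows the cassette at (320,235), square between the fingers, and its position agrees with the top view. I descend and grip.

```bash
python3 -m handwheel '[[[1,-0.18,-0.05,0.5,0],[1,-0.18,-0.05,1,0],[1,-0.18,-0.05,1,0],[1,-0.18,-0.05,1,0],[1,-0.18,-0.05,1,0]]]'; python3 -m handwheel '[[[1,0,0,0.4,0],[1,0,0,0.8,0],[1,0,0,1,0],[1,0,0,1,0],[1,0,0,1,0]]]';  python3 -m handwheel '[[[1,0,0,0.15,0],[1,0,0,0.32,0],[1,0,0,0.32,0],[0,0,0,0.32,0],[0,0,0,0.32,0]]]'; python3 -m handwheel '[[[0,0,0,0,0],[0,0,0,0,0],[0,0,0,0,0],[0,0,0,-0.2,0],[0,0,0,-0.4,0]]]'
python3 - <<'E'
from h import *
s=readout.state();R=np.array(s['ee_rot'])
# reader x axis from shelf edges and bridge
f=np.array([483.9,-15.7])-[477.1,-136.3];print("yaw",np.degrees(np.arctan2(-f[0],f[1])))
for a,b in(((477.1,-136.3),(893.2,-164.6)),((483.9,-15.7),(901.3,-44.6))):print(np.degrees(np.arctan2(b[1]-a[1],b[0]-a[0])))
yaw=np.radians(-4.0);X=np.array([np.cos(yaw),np.sin(yaw)])
lip=np.array([.4995,.107]);print("drawer_in",lip+X*(.012+.02+.065))
print(np.round(s['tool_pos'],4))
E
```

```text
t: 2.65
tool_pos: [0.4496, 0.3798, 0.1129]
ee_rot: [[-0.896, 0.445, 0.002], [0.445, 0.896, 0.002], [-0.001, 0.002, -1.0]]
force: [0.7, -0.0, 0.1]
gripper_width: 0.999
grip_force: 0.0
t: 3.28
tool_pos: [0.4497, 0.3794, 0.0324]
ee_rot: [[-0.896, 0.445, 0.001], [0.445, 0.896, 0.001], [-0.001, 0.001, -1.0]]
force: [0.5, -0.4, 0.3]
gripper_width: 0.999
grip_force: 0.0
t: 3.9
tool_pos: [0.4493, 0.3791, 0.0059]
ee_rot: [[-0.896, 0.445, 0.0], [0.445, 0.896, 0.0], [-0.0, 0.0, -1.0]]
force: [-0.5, -0.1, 1.1]
gripper_width: 0.606
grip_force: 0.0
t: 4.53
tool_pos: [0.4491, 0.3788, 0.0387]
ee_rot: [[-0.896, 0.445, -0.0], [0.445, 0.896, -0.0], [0.0, -0.0, -1.0]]
force: [0.9, -0.7, -1.5]
gripper_width: 0.574
grip_force: 62.4
yaw -3.2271906909675643
-3.890837132920357
-3.960732179487583
drawer_in [0.59626371 0.10023362]
[0.4491 0.3788 0.0387]
```

```bash
python3 -m handwheel '[[[0,0,0,-0.5,0],[0,0,0,-1,0],[0,-0.3,-0.2,-1,0],[0,-0.7,-0.5,-1,0],[0,-1,-0.77,-1,0]]]'; python3 -m handwheel '[[[0,-0.4,-0.3,0,0],[0,-0.8,-0.6,0,0],[0,-1,-0.77,0,0],[0,-1,-0.77,0,0],[0,-1,-0.77,0,0]]]';  python3 -m handwheel '[[[0,-0.4,-0.3,0,-0.2],[0,-0.8,-0.6,0,-0.4],[0,-1,-0.77,0,-0.5],[0,-1,-0.77,0,-0.5],[0,-1,-0.77,0,-0.5]]]'
python3 - <<'E'
from h import *
s=readout.state();R=np.array(s['ee_rot'])
im=cams.snapshot("wrist");cv2.imwrite("pics/w2.png",im[:,:,::-1])
print(np.round(s['tool_pos'],4),"to drawer_in, units",R.T@(np.array([.596,.100,.022])-s['tool_pos'])/.08,np.degrees(np.arctan2(R[1,0],R[0,0])))
E
```

```text
t: 5.15
tool_pos: [0.4942, 0.2867, 0.119]
ee_rot: [[-0.895, 0.446, 0.001], [0.446, 0.895, 0.0], [-0.001, 0.001, -1.0]]
force: [1.0, 0.1, -1.6]
gripper_width: 0.575
grip_force: 62.8
t: 5.78
tool_pos: [0.5373, 0.1983, 0.1183]
ee_rot: [[-0.896, 0.444, 0.0], [0.444, 0.896, 0.001], [-0.0, 0.001, -1.0]]
force: [0.4, 0.8, -1.6]
gripper_width: 0.572
grip_force: 62.7
t: 6.4
tool_pos: [0.5812, 0.1085, 0.1178]
ee_rot: [[-0.998, 0.068, -0.0], [0.068, 0.998, 0.001], [0.0, 0.001, -1.0]]
force: [0.3, 1.5, -1.0]
gripper_width: 0.571
grip_force: 62.6
[0.5812 0.1085 0.1178] to drawer_in, units [-0.19171387 -0.09489958  1.19723408] 176.10833106306114
```

View pics/w2.png

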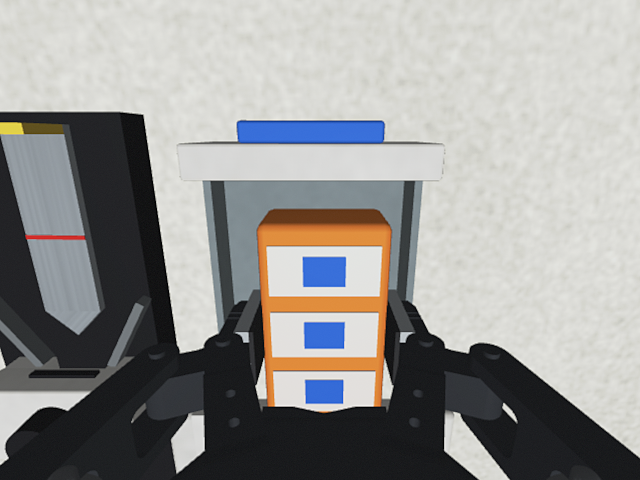

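The cassette is held square over the drawer. The lip is at (311,131) and the front panel runs from (178,160) to (444,160). I refine the drawer position from these.

```bash
python3 - <<'E'
from h import *
s=readout.state();R=np.array(s['ee_rot'])
for p,z in(((238,122),.068),((384,122),.068),((178,145),.07),((444,145),.07),((178,180),.07),((444,180),.07)):print(np.round(cast("wrist",p,z,s)[0]*1000,1))
im=cv2.imread("pics/w2.png")[:,:,::-1].copy()
m=mask(im,(100,120,60),(130,255,255),(200,100,420,150));b=big(m);print(b.min(0),b.max(0))
lip=cast("wrist",[[238,122],[384,122]],.068,s)[:,:2].mean(0)
yaw=np.radians(-3.9);c=lip+.097*np.array([np.cos(yaw),np.sin(yaw)])
print(lip,c,R.T@(np.r_[c,.020]-s['tool_pos'])/.08)
E
```

```text
[496.7  68.1  68. ]
[501.9 145.5  68. ]
[506.2  34.9  70. ]
[515.8 177.1  70. ]
[524.6  31.3  70. ]
[534.5 177.7  70. ]
[237 121] [383 142]
[0.49930755 0.10681808] [0.59608292 0.1002206 ] [-0.19260163 -0.0934668   1.22249311]
```

```bash
python3 -m handwheel '[[[0,-0.1,-0.05,0,0],[0,-0.19,-0.09,0.2,0],[0,-0.19,-0.09,0.5,0],[0,-0.19,-0.09,0.8,0],[0,-0.19,-0.09,0.9,0]]]'; python3 -m handwheel '[[[0,0,0,0.1,0],[0,0,0,0.2,0],[0,0,0,0.28,0],[0,0,0,0.33,0],[0,0,0,0.33,0]]]';  python3 -m handwheel '[[[0.75,0,0,0,0],[0.75,0,0,0,0],[0.75,0,0,0,0],[0.75,0,0,0,0],[0.75,0,0,0,0]]]';python3 -m handwheel '[[[0.75,0,0,-0.2,0],[0.75,0,0,-0.5,0],[0.75,0,0,-0.8,0],[0.75,0,0,-1,0],[0.75,0,0,-1,0]]]'
python3 - <<'E'
from h import *
s=readout.state();R=np.array(s['ee_rot'])
print(np.round(s['tool_pos'],4),"to push start",R.T@(np.array([.470,.109,.1])-s['tool_pos'])/.08)
E
```

```text
t: 7.08
tool_pos: [0.5958, 0.0981, 0.0434]
ee_rot: [[-0.998, 0.069, -0.003], [0.069, 0.998, -0.001], [0.003, -0.001, -1.0]]
force: [-0.2, 0.1, -1.1]
gripper_width: 0.573
grip_force: 62.6
t: 7.7
tool_pos: [0.5965, 0.0983, 0.0192]
ee_rot: [[-0.998, 0.068, -0.0], [0.068, 0.998, -0.0], [0.0, -0.0, -1.0]]
force: [-0.4, -0.9, -1.3]
gripper_width: 0.572
grip_force: 62.6
t: 8.32
tool_pos: [0.5965, 0.0983, 0.0193]
ee_rot: [[-0.998, 0.068, 0.0], [0.068, 0.998, -0.0], [-0.0, -0.0, -1.0]]
force: [1.3, -1.0, -0.9]
gripper_width: 0.746
grip_force: 0.0
t: 8.95
tool_pos: [0.5973, 0.0984, 0.1009]
ee_rot: [[-0.998, 0.069, 0.003], [0.069, 0.998, 0.001], [-0.003, 0.001, -1.0]]
force: [0.8, 0.3, 0.3]
gripper_width: 0.751
grip_force: 0.0
[0.5973 0.0984 0.1009] to push start [1.59648497 0.02286098 0.00679059]
```

```bash
python3 -m handwheel '[[[0.5,0.4,0,0,0],[0.3,0.9,0,0,0],[0,1,0,0,0],[0,1,0,0,0],[0,1,0,0,0]]]'; python3 -m handwheel '[[[0,0.4,0.03,0,0],[0,0.6,0.03,0,0],[0,0.6,0.03,0.3,0],[0,0.6,0.03,0.6,0],[0,0.6,0.03,0.6,0]]]'
python3 - <<'E'
from h import *
s=readout.state();R=np.array(s['ee_rot'])
im=cams.snapshot("scene");cv2.imwrite("pics/s2.png",cv2.resize(im[180:400,180:480],None,fx=2.6,fy=2.6)[:,:,::-1])
E
```

```text
t: 9.57
tool_pos: [0.518, 0.1039, 0.0991]
ee_rot: [[-0.998, 0.069, 0.001], [0.069, 0.998, 0.0], [-0.001, 0.0, -1.0]]
force: [-0.4, 0.3, -0.3]
gripper_width: 0.0
grip_force: 0.0
t: 10.2
tool_pos: [0.4689, 0.1094, 0.0501]
ee_rot: [[-0.998, 0.068, -0.002], [0.068, 0.998, -0.001], [0.002, -0.001, -1.0]]
force: [-0.5, -0.5, 1.3]
gripper_width: 0.002
grip_force: 0.0
```

View pics/s2.png

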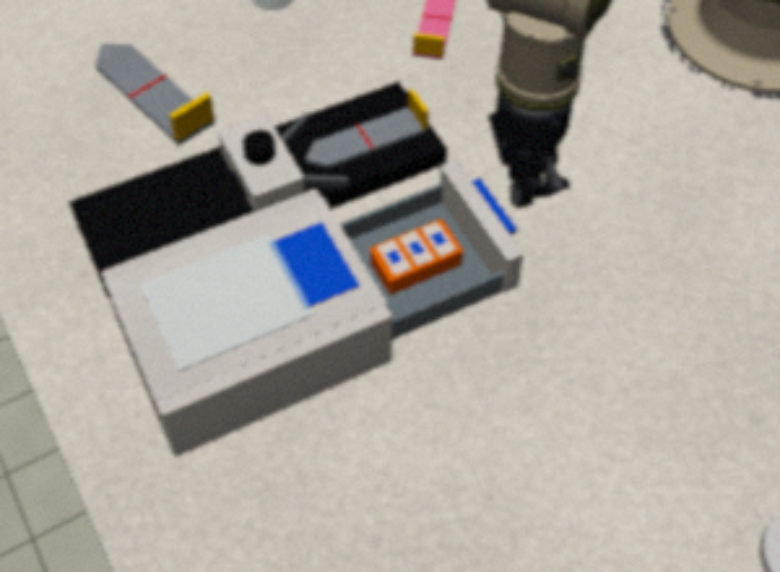

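The cassette lies flat in the drawer at crop (417,255), and the closed fingers stand before the lip at (540,190). I push the drawer shut.

```bash
python3 -m handwheel '[[[0,-0.15,0,0,0],[0,-0.35,0,0,0],[0,-0.55,0,0,0],[0,-0.75,0,0,0],[0,-0.95,0,0,0]]]'; python3 -m handwheel '[[[0,-0.2,0,0,0],[0,-0.4,0,0,0],[0,-0.6,0,0,0],[0,-0.8,0,0,0],[0,-0.9,0,0,0]]]'; python3 -m handwheel '[[[0,-0.03,0,0,0],[0,-0.06,0,0,0],[0,-0.09,0,0,0],[0,-0.12,0,0,0],[0,-0.15,0,0,0]]]'; python3 -m handwheel '[[[0,-0.02,0,0,0],[0,-0.03,0,0,0],[0,-0.04,0,0,0],[0,-0.05,0,0,0],[0,-0.05,0,0,0]]]'
```

```text
t: 10.88
tool_pos: [0.546, 0.1041, 0.0514]
ee_rot: [[-0.998, 0.069, 0.0], [0.069, 0.998, 0.0], [-0.0, 0.0, -1.0]]
force: [-2.4, 0.4, 1.3]
gripper_width: -0.0
grip_force: 1.1
t: 11.5
tool_pos: [0.618, 0.0992, 0.0512]
ee_rot: [[-0.998, 0.069, 0.001], [0.069, 0.998, 0.0], [-0.001, 0.0, -1.0]]
force: [-2.3, 0.5, 0.7]
gripper_width: 0.001
grip_force: 0.9
t: 12.12
tool_pos: [0.6286, 0.0985, 0.0512]
ee_rot: [[-0.998, 0.068, -0.0], [0.068, 0.998, -0.0], [0.0, -0.0, -1.0]]
force: [-1.3, -0.8, -1.0]
gripper_width: 0.0
grip_force: 0.8
t: 12.75
tool_pos: [0.6288, 0.0985, 0.0512]
ee_rot: [[-0.998, 0.068, -0.007], [0.068, 0.998, -0.001], [0.007, -0.002, -1.0]]
force: [-13.5, -0.6, 8.6]
gripper_width: 0.0
grip_force: 6.8
```

The force rose to 13.5 N with no travel at x 0.629, so the drawer is at its stop. I back off, rise and go over to view the blade.

```bash
python3 -m handwheel '[[[0,0.3,0,0,0],[0,0.5,0,-0.4,0],[0,0.5,0,-0.9,0],[0,0.5,0,-1,0],[0,0.5,0,-1,0]]]'; python3 -m handwheel '[[[0,0,-0.3,-0.5,0],[0,0,-0.7,-0.9,0],[0,0,-1,-0.9,0],[0,0,-1,-0.9,0],[0,0,-1,-0.9,0]]]'; python3 -m handwheel '[[[0,0,-0.5,0,0],[0,0,-1,0,0],[0,0,-1,0,0],[0,0,-1,0,0],[0,0,-1,0,0]]]'
python3 - <<'E'
from h import *
s=readout.state();im=cams.snapshot("wrist");cv2.imwrite("pics/w3.png",im[:,:,::-1])
print(s['t'],s['tool_pos'],s['force'])
cv2.imwrite("pics/t3.png",cams.snapshot("top")[:,:,::-1])
E
```

```text
t: 13.38
tool_pos: [0.5935, 0.1012, 0.1319]
ee_rot: [[-0.998, 0.069, 0.002], [0.069, 0.998, 0.001], [-0.002, 0.001, -1.0]]
force: [-0.2, 0.4, -0.3]
gripper_width: -0.002
grip_force: 0.0
t: 14.0
tool_pos: [0.587, 0.0222, 0.2022]
ee_rot: [[-0.998, 0.068, -0.001], [0.068, 0.998, 0.001], [0.001, 0.001, -1.0]]
force: [0.6, -0.1, -0.7]
gripper_width: -0.003
grip_force: 0.0
t: 14.62
tool_pos: [0.582, -0.0567, 0.2031]
ee_rot: [[-0.998, 0.066, -0.0], [0.066, 0.998, 0.001], [0.0, 0.001, -1.0]]
force: [0.0, 0.6, -0.5]
gripper_width: -0.001
grip_force: 0.0
14.625 [ 0.58196483 -0.05669547  0.20305029] [ 0.04116626  0.59589014 -0.54810849]
```

View pics/w3.png

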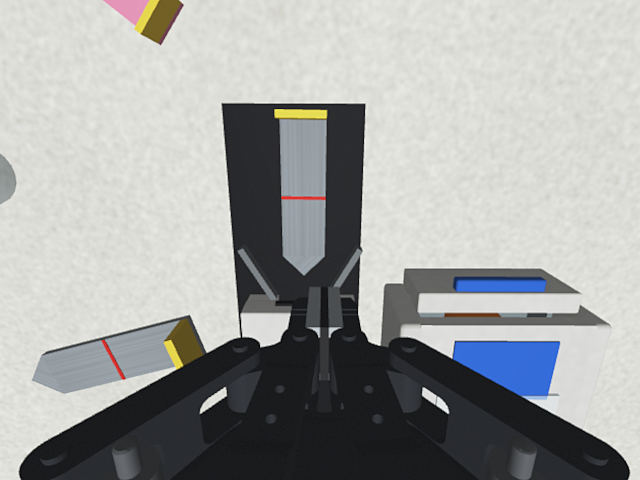

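The view shows the blade with its red line at (304,198), plate at (300,114) and point at (304,274). It also shows the drawer front at (500,300) and a sliver of orange behind it at (505,316), so I check whether the drawer is really shut.

```bash
python3 - <<'E'
from h import *
s=readout.state()
for n,p,z in(("lipTopFL",(455,278),.068),("lipTopFR",(544,278),.068),("panelTopFrontL",(405,269),.07),("panelTopFrontL?",(419,292),.07),("panelTopbackL",(418,311),.07),("readerFrontL",(402,325),.09),("readerFrontR",(608,325),.09),("readerFrontLow",(384,285),.0),("shelfFL",(222,104),.03),("shelfFR",(365,104),.03),("bridge",(243,318),.07),("bridgelow",(250,296),.07)):
    print(n,np.round(cast("wrist",p,z,s)[0]*1000,1))
im=cv2.imread("pics/t3.png");cv2.imwrite("pics/t3c.png",cv2.resize(im[100:280,250:390],None,fx=3.3,fy=3.3,interpolation=cv2.INTER_CUBIC))
im=cv2.imread("pics/w3.png");cv2.imwrite("pics/w3c.png",cv2.resize(im[250:350,370:640],None,fx=2.9,fy=2.9,interpolation=cv2.INTER_CUBIC))
E
```

```text
lipTopFL [634.9  54.4  68. ]
lipTopFR [640.1 132.5  68. ]
panelTopFrontL [622.6  10.   70. ]
panelTopFrontL? [645.4  22.4  70. ]
panelTopbackL [664.2  21.8  70. ]
readerFrontL [665.2   3.1  90. ]
readerFrontR [676.8 177.3  90. ]
readerFrontLow [669.7   2.9   0. ]
shelfFL [ 476.2 -138.4   30. ]
shelfFR [484.3 -15.8  30. ]
bridge [ 660.8 -136.5   70. ]
bridgelow [ 639.4 -127.3   70. ]
```

View pics/w3c.png

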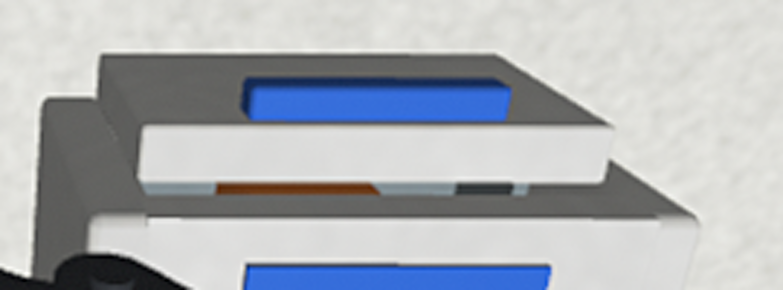

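```bash
python3 - <<'E'
from h import *
s=readout.state()
print(s['joint_pos'])
for f in("top0","t3"):
    im=cv2.imread(f"pics/{f}.png")[:,:,::-1].copy()
    m=mask(im,(100,110,60),(130,255,255),(255,205,310,270));b=cv2.findNonZero(m)[:,0]
    print(f,len(b),b.min(0),b.max(0),cast("top",b.mean(0),.068))
for p,z in(((475,313.1),.07),((475,317.2),.07),((475,324.5),.09)):print(cast("wrist",p,z,s)[0])
g=cv2.cvtColor(cv2.imread("pics/w3.png"),cv2.COLOR_BGR2GRAY)
print(g[285:330,430],g[285:330,530])
E
```

```text
[ 0.16332333  0.47366058 -0.23030946  1.94504513  0.15450731  0.73965721
  1.34733869]
top0 109 [270 257] [297 261] [[0.504021   0.10639396 0.068     ]]
t3 109 [273 206] [300 211] [[0.64522878 0.09732327 0.068     ]]
[0.66977907 0.07324684 0.07      ]
[0.67397599 0.07351549 0.07      ]
[0.66880883 0.06479803 0.09      ]
[100  99 100 100 102 103  98 101 173 208 219 219 218 217 218 217 217 217
 217 217 217 218 218 218 218 219 223 200 151 137 142 138 110  97 100 100
 102 101  98  85 207 230 223 223 222] [106 105 105 105 105 104  96  92 163 206 222 223 221 221 221 221 221 221
 221 223 223 223 224 225 224 226 235 192  96  51  59  57  91 102 100  99
 100  99  97  85 171 222 223 221 220]
```

The numbers put the panel flush within about 2 mm of the reader front, which is too close to call. I go back and press once more, harder, to be certain.

```bash
python3 -m handwheel '[[[0,0,0.5,0,0],[0,0,1,0,0],[0,0,1,0,0],[0,0,1,0,0],[0,0,1,0,0]]]';  python3 -m handwheel '[[[0,0,0.5,0,0],[0,0,1,0.3,0],[0,0,1,0.6,0],[0,0,1,0.9,0],[0,0,1,0.9,0]]]'; python3 -m handwheel '[[[0,0.05,0,0.4,0],[0,0.05,0,0.8,0],[0,0.05,0,1,0],[0,-0.1,0,1,0],[0,-0.35,0,1,0]]]'; python3 -m handwheel '[[[0,-0.05,0,0,0],[0,-0.1,0,0,0],[0,-0.14,0,0,0],[0,-0.18,0,0,0],[0,-0.22,0,0,0]]]'; python3 -m handwheel '[[[0,0,0,0,0],[0,0,0,0,0],[0,0.1,0,0,0],[0,0.4,0,0,0],[0,0.5,0,-0.3,0]]]'; python3 -m handwheel '[[[0,0,0,-0.5,0],[0,0,0,-1,0],[0,0,0,-1,0],[0,0,0,-1,0],[0,0,0,-1,0]]]'
python3 - <<'E'
from h import *
cv2.imwrite("pics/t4.png",cams.snapshot("top")[:,:,::-1])
im=cv2.imread("pics/t4.png")[:,:,::-1].copy()
b=cv2.findNonZero(mask(im,(100,110,60),(130,255,255),(255,205,310,270)))[:,0]
print(len(b),b.min(0),b.max(0),cast("top",b.mean(0),.068))
E
```

```text
t: 15.35
tool_pos: [0.5871, 0.0202, 0.2032]
ee_rot: [[-0.998, 0.07, -0.0], [0.07, 0.998, -0.001], [0.0, -0.001, -1.0]]
force: [0.6, -0.5, -0.3]
gripper_width: 0.003
grip_force: 0.0
t: 15.98
tool_pos: [0.5918, 0.0999, 0.1298]
ee_rot: [[-0.998, 0.069, -0.003], [0.07, 0.998, -0.001], [0.003, -0.001, -1.0]]
force: [-0.6, -0.3, 0.1]
gripper_width: 0.002
grip_force: 0.0
t: 16.6
tool_pos: [0.6221, 0.0991, 0.0527]
ee_rot: [[-0.998, 0.068, 0.001], [0.068, 0.998, 0.0], [-0.001, 0.0, -1.0]]
force: [0.4, 0.1, 0.6]
gripper_width: 0.0
grip_force: 0.0
t: 17.23
tool_pos: [0.6289, 0.0983, 0.0512]
ee_rot: [[-0.998, 0.066, -0.016], [0.066, 0.998, -0.003], [0.016, -0.004, -1.0]]
force: [-32.7, 2.7, 26.1]
gripper_width: -0.0
grip_force: 16.6
t: 17.85
tool_pos: [0.5958, 0.1006, 0.0745]
ee_rot: [[-0.998, 0.068, -0.003], [0.068, 0.998, -0.001], [0.003, -0.001, -1.0]]
force: [0.5, 0.2, -0.5]
gripper_width: -0.0
grip_force: 0.0
t: 18.48
tool_pos: [0.5976, 0.1005, 0.1543]
ee_rot: [[-0.998, 0.068, -0.002], [0.068, 0.998, -0.0], [0.002, -0.001, -1.0]]
force: [-0.3, 0.3, 0.4]
gripper_width: -0.001
grip_force: 0.0
4 [299 208] [300 211] [[0.64236643 0.06050731 0.068     ]]
```

At 33 N nothing gave (x 0.629 again), so the drawer is at its stop and shut. Next is the blade: I measure its pose in the earlier wrist picture, since it has not been touched.

```bash
python3 - <<'E'
from h import *
from scipy.spatial.transform import Rotation as Ro
s0={'tool_pos':[.58196483,-.05669547,.20305029],'ee_rot':[[-0.998,.066,0],[.066,.998,.001],[0,.001,-1]]}
im=cv2.imread("pics/w3.png")[:,:,::-1].copy()
yel=big(mask(im,(20,110,90),(35,255,255),(260,95,345,125)));red=big(mask(im,(0,100,60),(8,255,255),(270,185,340,210)))
print(yel.min(0),yel.max(0),red.min(0),red.max(0))
yl=cast("wrist",[[275,109.5],[327.5,109.5],],.066,s0);rr=cast("wrist",[red.min(0),[red[:,0].max(),red[:,1].max()]],.036,s0)
pt=cast("wrist",[304,275],.036,s0)[0];rc=cast("wrist",red.mean(0),.036,s0)[0]
print(yl,rr,rc,pt); pm=yl.mean(0)
d=pt-pm;print("len",np.linalg.norm(d[:2]),"yaw",np.degrees(np.arctan2(d[1],d[0])))
d=pt-rc;print("yaw pt-red",np.degrees(np.arctan2(d[1],d[0])))
s=readout.state();R=np.array(s['ee_rot'])
y=np.radians(-4.5);g=pm[:2]+.003*np.array([np.cos(y),np.sin(y)])
print("tcp",s['tool_pos'],"plate",g,R.T@(np.r_[g,.045]-s['tool_pos'])/.08)
E
```

```text
[274 109] [327 118] [281 196] [325 199]
[[ 0.48632613 -0.08824158  0.066     ]
 [ 0.48896363 -0.04819278  0.066     ]] [[ 0.55790685 -0.09462224  0.036     ]
 [ 0.5632991  -0.05482368  0.036     ]] [ 0.56075869 -0.0747634   0.036     ] [ 0.63683552 -0.08018279  0.036     ]
len 0.14966971183807967 yaw -4.5855078353703025
yaw pt-red -4.074623808023074
tcp [0.59769232 0.10055107 0.15422008] plate [ 0.49063563 -0.06845256] [ 1.18839014 -2.19831884  1.3684602 ]
```

```bash
python3 -m handwheel '[[[0.8,0.3,-0.5,0,0],[0.8,0.7,-1,0,0],[0.8,0.9,-1,0,0],[0.8,0.9,-1,0,0],[0.8,0.9,-1,0,0]]]';  python3 -m handwheel '[[[0.8,0.2,-0.5,0,0],[0.8,0.29,-1,0,0],[0.8,0.29,-1,0,0],[0.8,0.29,-1,0,0],[0.8,0.29,-1,0,0]]]'; python3 -m handwheel '[[[0.8,0,-0.2,0,0],[0.8,0,-0.2,0.3,0],[0.8,0,-0.2,0.6,0],[0.8,0,-0.2,0.6,0],[0.8,0,-0.2,0.6,0]]]'
python3 - <<'E'
from h import *
s=readout.state();R=np.array(s['ee_rot']);im=cams.snapshot("wrist");cv2.imwrite("pics/w5.png",im[:,:,::-1])
m=mask(im,(20,110,90),(35,255,255));b=big(m);print(b.min(0),b.max(0))
w=cast("wrist",b,.066,s);r=cv2.minAreaRect((w[:,:2]*1000).astype(np.float32));print(r)
print(s['tool_pos'],np.degrees(np.arctan2(-R[1,0],-R[0,0])),"to plate",R.T@(np.r_[np.array(r[0])/1000,.042]-s['tool_pos'])/.08)
E
```

```text
t: 19.15
tool_pos: [0.5222, 0.0269, 0.1552]
ee_rot: [[-0.998, 0.067, 0.001], [0.067, 0.998, 0.001], [-0.001, 0.001, -1.0]]
force: [-0.0, -0.2, -0.3]
gripper_width: 0.797
grip_force: 0.0
t: 19.77
tool_pos: [0.4932, -0.0511, 0.1552]
ee_rot: [[-0.998, 0.066, 0.001], [0.066, 0.998, 0.001], [-0.001, 0.001, -1.0]]
force: [-0.2, 1.0, 0.4]
gripper_width: 0.797
grip_force: 0.0
t: 20.4
tool_pos: [0.4915, -0.0687, 0.1078]
ee_rot: [[-0.998, 0.068, 0.0], [0.068, 0.998, -0.0], [-0.0, -0.0, -1.0]]
force: [-0.4, 0.0, 0.6]
gripper_width: 0.798
grip_force: 0.0
[105  95] [166 156]
((406.67401123046875, -160.36563110351562), (14.679189682006836, 39.126129150390625), 48.14788055419922)
[ 0.49150232 -0.06868446  0.10780156] -3.9234333061602658 to plate [ 0.97966348 -1.21576731  0.82243982]
```

```bash
python3 - <<'E'
from h import *
s=readout.state();R=np.array(s['ee_rot']);im=cv2.imread("pics/w5.png")[:,:,::-1].copy()
b=big(mask(im,(20,80,70),(35,255,255),(220,150,440,420)));print(b.min(0),b.max(0))
w=cast("wrist",b,.066,s);r=cv2.minAreaRect((w[:,:2]*1000).astype(np.float32));print(r)
print("to plate",R.T@(np.r_[np.array(r[0])/1000,.042]-s['tool_pos'])/.08)
E
```

```text
[289 247] [359 274]
((485.4609680175781, -68.59676361083984), (40.46441650390625, 16.548147201538086), 85.1453857421875)
to plate [ 0.07838519 -0.00526658  0.82537677]
```

View pics/w5.png

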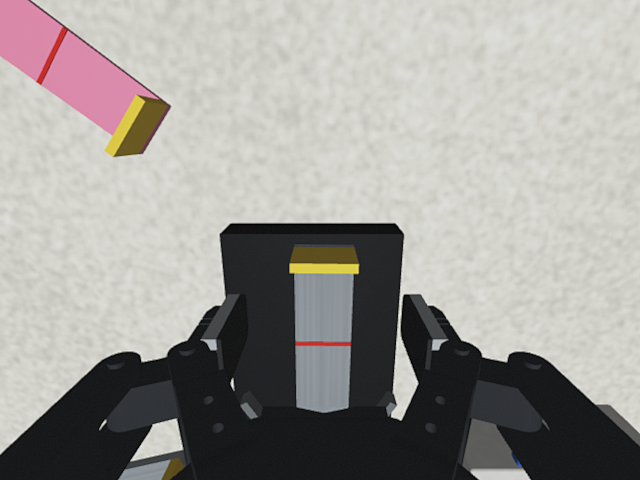

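The plate's top face is at (324,268), centred between the open fingers at columns 240 and 405. I lower and grip it across its 40 mm width.

```bash
python3 -m handwheel '[[[0.8,0,0,0.3,0],[0.8,0,0,0.6,0],[0.8,0,0,0.75,0],[0.8,0,0,0.82,0],[0.8,0,0,0.82,0]]]';  python3 -m handwheel '[[[0.8,0,0,0,0],[0,0,0,0,0],[0,0,0,0,0],[0,0,0,0,0],[0,0,0,0,0]]]'
```

```text
t: 21.08
tool_pos: [0.4914, -0.0684, 0.042]
ee_rot: [[-0.998, 0.068, 0.0], [0.068, 0.998, -0.0], [-0.0, -0.0, -1.0]]
force: [0.1, -0.3, -0.4]
gripper_width: 0.803
grip_force: 0.0
t: 21.7
tool_pos: [0.4914, -0.0685, 0.0424]
ee_rot: [[-0.998, 0.069, 0.001], [0.069, 0.998, -0.0], [-0.001, -0.0, -1.0]]
force: [-0.8, 0.5, 8.5]
gripper_width: 0.453
grip_force: 59.1
```

```bash
python3 - <<'E'
from h import *
s0={'tool_pos':[.58196483,-.05669547,.20305029],'ee_rot':[[-0.998,.066,0],[.066,.998,.001],[0,.001,-1]]}
im=cv2.imread("pics/w3.png")[:,:,::-1].copy()
g=cv2.cvtColor(im,cv2.COLOR_RGB2GRAY)
Y=np.radians(-3.95);X=np.array([np.cos(Y),np.sin(Y)]);N=np.array([-X[1],X[0]]);O=np.array([.4803,-.0765])
def rd(p,z): q=cast("wrist",p,z,s0)[0][:2]-O; return np.round([q@X*1000,q@N*1000],1)
for row in(255,262,270):
    r=g[row].astype(int)
    L=np.where(r[236:282]>75)[0]+236;Rr=np.where(r[325:362]>75)[0]+325
    print(row,L.min(),L.max(),Rr.min(),Rr.max(),rd((L.min(),row),.042),rd((L.max(),row),.042),rd((Rr.min(),row),.042),rd((Rr.max(),row),.042))
for row in(110,150,200,240):
    r=g[row].astype(int);d=np.where(r[200:390]<50)[0]+200
    print(row,d.min(),d.max(),rd((d.min(),row),.03),rd((d.max(),row),.03))
print("red",rd((303.5,197.7),.036),"plate",rd((301,109.5),.066),"pt",rd((304,275),.036))
s=readout.state();q=np.array(s['tool_pos'])[:2]-O;print("tcp",q@X,q@N)
E
```

```text
255 240 247 353 361 [133.7 -52.5] [133.6 -45.9] [133.4  53.9] [133.3  61.4]
262 244 252 348 361 [140.7 -49.2] [140.7 -41.6] [140.4  49.4] [140.4  61.7]
270 250 257 343 361 [148.8 -44. ] [148.8 -37.3] [148.6  44.8] [148.5  62. ]
110 223 364 [  5.1 -61. ] [ 4.7 60.7]
150 226 362 [ 38.5 -61.1] [38.2 60.2]
200 230 361 [ 83.6 -61.1] [83.3 60.9]
240 233 359 [122.6 -61.3] [122.3  60.4]
red [80.2  7.7] plate [6.8 8.6] pt [156.4   7.1]
tcp 0.010549980657124907 0.008772090444481514
```

```bash
python3 -m handwheel '[[[0,0,0,-0.02,0],[0,0,-0.02,-0.02,0],[0,-0.1,-0.05,-0.02,0],[0,-0.2,-0.05,-0.02,0],[0,-0.3,-0.05,-0.02,0]]]';  python3 -m handwheel '[[[0,-0.1,0,0,0],[0,-0.2,0,0,0],[0,-0.3,0,0,0],[0,-0.4,0,0,0],[0,-0.4,0,0,0]]]';python3 -m handwheel '[[[0,-0.1,0,0,0],[0,-0.2,0,0,0],[0,-0.3,0,0,0],[0,-0.4,0,0,0],[0,-0.4,0,0,0]]]'
```

```text
t: 22.32
tool_pos: [0.5158, -0.0741, 0.0432]
ee_rot: [[-0.998, 0.069, 0.0], [0.069, 0.998, 0.0], [-0.0, 0.0, -1.0]]
force: [0.4, 0.4, -1.4]
gripper_width: 0.451
grip_force: 60.2
t: 22.95
tool_pos: [0.5476, -0.0762, 0.0433]
ee_rot: [[-0.998, 0.068, 0.001], [0.068, 0.998, 0.0], [-0.001, 0.0, -1.0]]
force: [-0.5, 0.2, -1.6]
gripper_width: 0.45
grip_force: 60.2
t: 23.58
tool_pos: [0.5796, -0.0784, 0.0433]
ee_rot: [[-0.998, 0.069, 0.001], [0.069, 0.998, 0.0], [-0.001, 0.0, -1.0]]
force: [-0.3, 0.4, -1.0]
gripper_width: 0.444
grip_force: 60.2
```

The blade slides freely (under 2 N) and has gone about 88 mm. I let go, rise and look straight down along the bridge's front plane.

```bash
python3 -m handwheel '[[[0.8,0,0,0,0],[0.8,0,0,0,0],[0.8,0,0,0,0],[0.8,0,0,-0.4,0],[0.8,0,0,-0.9,0]]]';  python3 -m handwheel '[[[0.8,-0.2,0,-0.5,0],[0.8,-0.6,0,-1,0],[0.8,-1,0,-1,0],[0.8,-1,0,-1,0],[0.8,-1,0,-1,0]]]';python3 -m handwheel '[[[0.8,-0.4,0,0,0],[0.8,-0.8,0,0,0],[0.8,-0.9,0,0,0],[0.8,-0.9,0,0,0],[0.8,-0.9,0,0,0]]]'
python3 - <<'E'
from h import *
s=readout.state();R=np.array(s['ee_rot']);im=cams.snapshot("wrist");cv2.imwrite("pics/w6.png",im[:,:,::-1])
c,o,A=cam("wrist",s);print("cam",o,"nadir px",proj("wrist",[o[0],o[1],0.05],s))
red=cv2.findNonZero(mask(im,(0,100,60),(8,255,255),(240,60,400,260)))[:,0];print(red.min(0),red.max(0),cast("wrist",red.mean(0),.036,s))
cv2.imwrite("pics/w6c.png",cv2.resize(im[20:260,200:450],None,fx=2.4,fy=2.4,interpolation=cv2.INTER_CUBIC)[:,:,::-1])
E
```

```text
t: 24.2
tool_pos: [0.5781, -0.0783, 0.1154]
ee_rot: [[-0.998, 0.068, -0.002], [0.068, 0.998, 0.0], [0.002, 0.0, -1.0]]
force: [0.3, -1.2, -0.3]
gripper_width: 0.795
grip_force: 0.0
t: 24.82
tool_pos: [0.6574, -0.0838, 0.1946]
ee_rot: [[-0.998, 0.068, -0.002], [0.068, 0.998, 0.0], [0.002, -0.0, -1.0]]
force: [-0.4, 0.6, 0.5]
gripper_width: 0.801
grip_force: 0.0
t: 25.45
tool_pos: [0.7291, -0.0888, 0.1951]
ee_rot: [[-0.998, 0.068, -0.001], [0.068, 0.998, -0.0], [0.001, -0.0, -1.0]]
force: [0.1, 0.3, -0.2]
gripper_width: 0.802
grip_force: 0.0
cam [ 0.65373843 -0.08404006  0.33742272] nadir px [[324.0744533  134.14224298]]
[299 126] [347 129] [[ 0.64825313 -0.08319819  0.036     ]]
```

View pics/w6c.png

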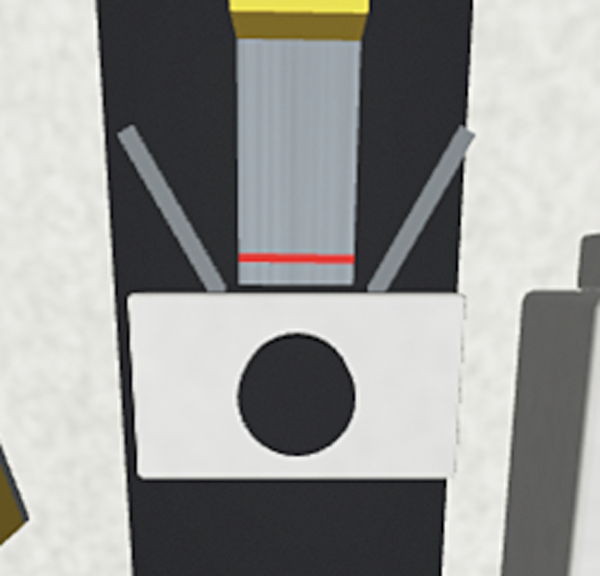

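The view shows the bridge top from crop row 291 to 478, the red line at row 258 and the blade end hidden from row 285. The blade at columns 239–354 and the wall ends at 225 and 368 share centre 296.5, so the blade is laterally centred.

```bash
python3 - <<'E'
from h import *
s=readout.state();im=cv2.imread("pics/w6.png")[:,:,::-1].copy();g=cv2.cvtColor(im,cv2.COLOR_RGB2GRAY)
for c in(258,310,324,338,385):print(c,g[122:146,c],g[210:226,c])
X=np.array([np.cos(-.069),np.sin(-.069)])
b=cast("wrist",[[324,219]],.07,s)[0][:2]@X;r=cast("wrist",[[323,127.5]],.036,s)[0][:2]@X
for v in(138.5,140,141,142):print(v,[round(1000*(cast("wrist",[[323,v]],z,s)[0][:2]@X-r),2) for z in(.07,.044)],b-cast("wrist",[[323,v]],.07,s)[0][:2]@X)
E
```

```text
258 [ 45  44  45  45  45  44  45  46  44  45  44  46  46  44  46  44  43  44
  38  43 169 218 228 229] [236 237 236 235 235 235 237 224 136  42  36  43  43  43  44  44]
310 [171 172 176 151 112 107 101 167 174 171 170 171 170 171 172 181 128  50
  37  45 166 212 223 224] [226 226 226 227 226 226 227 232 218 122  27  42  44  46  45  45]
324 [164 165 167 151 123 106 104 147 163 166 166 164 164 164 166 174 123  49
  35  45 167 216 226 227] [215 237 228 226 226 226 227 232 219 123  29  42  45  44  47  45]
338 [169 169 171 163 135 105 105 131 164 171 168 168 169 169 169 178 126  50
  34  44 166 214 225 226] [225 224 224 224 224 224 224 230 213 121  28  43  45  45  45  47]
385 [ 47  44  45  45  46  45  45  44  45  46  45  46  46  44  45  45  47  45
  38  58 166 213 225 228] [223 223 223 223 223 223 224 228 207 107   4  15  14  51  63  63]
138.5 [np.float64(8.43), np.float64(8.74)] 0.06204852741084377
140 [np.float64(9.51), np.float64(9.93)] 0.060968157600948314
141 [np.float64(10.23), np.float64(10.72)] 0.060246414994271746
142 [np.float64(10.95), np.float64(11.51)] 0.05952347205082664
```

The bridge's front edge is about 10 mm beyond the red line (the shaded band makes it 8.4–10.5 mm). I regrip and push 9.8 mm.

```bash
python3 -m handwheel '[[[0.8,0.4,0,0,0],[0.8,0.8,0,0,0],[0.8,1,0,0,0],[0.8,1,0,0,0],[0.8,1,0,0,0]]]';  python3 -m handwheel '[[[0.8,0.4,0,0,0],[0.8,0.8,0,0.2,0],[0.8,0.9,0,0.6,0],[0.8,0.9,0,0.9,0],[0.8,0.9,0,0.9,0]]]';python3 -m handwheel '[[[0.8,0,0,0.4,0],[0.8,0,0,0.7,0],[0.8,0,0,0.9,0],[0.8,0,0,0.98,0],[0.8,0,0,0.98,0]]]';python3 -m handwheel '[[[0.8,0,0,0,0],[0,0,0,0,0],[0,0,0,0,0],[0,0,0,0,0],[0,0,0,0,0]]]'
```

```text
t: 26.12
tool_pos: [0.6512, -0.0834, 0.1957]
ee_rot: [[-0.998, 0.069, 0.001], [0.069, 0.998, -0.0], [-0.001, -0.0, -1.0]]
force: [0.5, -0.4, 0.1]
gripper_width: 0.801
grip_force: 0.0
t: 26.75
tool_pos: [0.5785, -0.0783, 0.1218]
ee_rot: [[-0.998, 0.068, -0.003], [0.068, 0.998, 0.0], [0.003, 0.0, -1.0]]
force: [-0.4, -0.7, 1.2]
gripper_width: 0.798
grip_force: 0.0
t: 27.38
tool_pos: [0.5791, -0.0784, 0.0451]
ee_rot: [[-0.998, 0.068, 0.0], [0.068, 0.998, -0.0], [-0.0, -0.0, -1.0]]
force: [0.8, -0.1, 0.2]
gripper_width: 0.8
grip_force: 0.0
t: 28.0
tool_pos: [0.5791, -0.0785, 0.0458]
ee_rot: [[-0.998, 0.068, 0.001], [0.068, 0.998, -0.0], [-0.001, -0.0, -1.0]]
force: [-1.7, -0.5, 7.5]
gripper_width: 0.442
grip_force: 59.4
```

```bash
python3 -m handwheel '[[[0,-0.02,0,-0.02,0],[0,-0.06,0,-0.02,0],[0,-0.1,0,-0.02,0],[0,-0.122,0,-0.02,0],[0,-0.122,0,-0.02,0]]]';  python3 -m handwheel '[[[0,0,0,0,0],[0.8,0,0,0,0],[0.8,0,0,0,0],[0.8,0,0,0,0],[0.8,0,0,-0.3,0]]]';python3 -m handwheel '[[[0.8,0,0,-0.5,0],[0.8,-0.2,0,-0.9,0],[0.8,-0.6,0,-0.9,0],[0.8,-0.9,0,-0.9,0],[0.8,-0.9,0,-0.9,0]]]';python3 -m handwheel '[[[0.8,-0.3,0,-0.3,0],[0.8,-0.7,0,-0.7,0],[0.8,-0.88,0,-0.7,0],[0.8,-0.88,0,-0.7,0],[0.8,-0.88,0,-0.7,0]]]'
python3 - <<'E'
from h import *
s=readout.state();im=cams.snapshot("wrist");cv2.imwrite("pics/w7.png",im[:,:,::-1]);g=cv2.cvtColor(im,cv2.COLOR_RGB2GRAY)
c,o,A=cam("wrist",s);print("cam",o,s['tool_pos'])
red=cv2.findNonZero(mask(im,(0,100,60),(8,255,255),(240,60,400,260)))
if red is not None: red=red[:,0];print(red.min(0),red.max(0),len(red))
for c in(258,310,324,338,385):print(c,g[118:150,c],g[205:226,c])
print(im[122:146,324].tolist())
E
```

```text
t: 28.62
tool_pos: [0.5888, -0.0791, 0.0464]
ee_rot: [[-0.998, 0.068, 0.0], [0.068, 0.998, 0.0], [-0.0, 0.0, -1.0]]
force: [0.7, -0.2, -0.5]
gripper_width: 0.448
grip_force: 60.2
t: 29.25
tool_pos: [0.5875, -0.0789, 0.0694]
ee_rot: [[-0.998, 0.068, -0.003], [0.068, 0.998, 0.0], [0.003, -0.0, -1.0]]
force: [-0.1, -0.6, 0.8]
gripper_width: 0.796
grip_force: 0.0
t: 29.88
tool_pos: [0.6615, -0.084, 0.1424]
ee_rot: [[-0.998, 0.069, 0.001], [0.069, 0.998, 0.0], [-0.001, 0.0, -1.0]]
force: [-1.0, 0.6, -0.2]
gripper_width: 0.799
grip_force: 0.0
t: 30.5
tool_pos: [0.7287, -0.0888, 0.1971]
ee_rot: [[-0.998, 0.068, -0.003], [0.068, 0.998, -0.0], [0.003, -0.0, -1.0]]
force: [-0.5, -0.8, -0.3]
gripper_width: 0.799
grip_force: 0.0
cam [ 0.65362728 -0.08403865  0.33951636] [ 0.72873147 -0.08875372  0.19710753]
[300 138] [346 139] 66
258 [ 43  44  44  45  44  45  44  43  42  44  43  45  43  45  44  44  44  45
  45  43  44  44  44  35  54 185 223 228 229 228 229 228] [235 235 233 225 216 213 210 203 200 196 194 194 204 136  41  35  43  42
  42  43  42]
310 [170 169 171 170 170 170 170 170 171 171 171
[... 537 characters left out ...]
35 232 227 225 225 225 224 224 223 224 223 225 241 161  22  41  45
  44  46  45]
385 [ 45  46  45  46  45  45  45  44  46  46  44  46  46  45  46  44  45  46
  45  46  46  44  42  35  78 184 219 226 227 226 226 227] [224 223 223 223 223 223 222 222 223 222 223 223 223 236 155  47  55  96
 113 111 109]
[[157, 165, 173], [158, 166, 172], [156, 164, 171], [157, 165, 171], [158, 166, 172], [158, 166, 173], [157, 166, 172], [157, 165, 172], [157, 165, 172], [157, 165, 172], [157, 165, 172], [156, 164, 171], [157, 166, 172], [157, 165, 172], [155, 168, 174], [151, 178, 185], [231, 119, 121], [165, 42, 40], [23, 41, 44], [32, 38, 41], [58, 59, 59], [185, 184, 180], [222, 222, 219], [225, 226, 224]]
```

The red line is now half hidden at the front face: 1.6 of its 3.1 px are still visible. By both readings it lies within about 1.5 mm of the plane. The arm touches nothing, so I hand in.

```bash
python3 -c "
from plant import order
print(order.sign_off())"
```

```text
the job is handed in; nothing more can be done
None
```

I handed the job in at about 30.5 s with the cassette flat in the drawer, the drawer pushed shut against its stop (33 N did not move it further), and the blade in the gap with its red line within about 1.5 mm of the bridge's front face by camera; the sign-off gave no verdict.

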